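# Turn round the row of setting pieces

### The arm

A 6-joint arm with a two-finger parallel gripper is mounted at the origin on a cart in front of the work surface, level with it; the furniture and walls round the work are solid. World frame = base frame: x ahead of the robot, y to its left, z up, the work surface at z = 0. Lengths are in m, angles in rad, forces in N, time in s.
With the tool pointing down it reaches from about 0.3 to 0.85 m from the base axis. Payload 5.4 kg.
Tool frame: the origin (TCP) lies at the very end of the fingers, on their centre line; the grasp point (between the pads) lies 19 mm behind it; y points along the fingers, x is the direction in which the jaws open and shut, and the axes are right-handed (so a half turn about y gives the same grasp; the last joint's range is limited). The gripper opens to 85 mm and grips with 20 to 120 N. Pads are 22 mm wide; open, the fingers measure 114 mm over their backs; the gripper's body (76 mm by 85 mm) begins 54 mm behind the grasp point. The pads swing forward as they close: fully open they stand 13 mm farther back than shut.
Start: joints at [-1.368, 0.158, 1.597, -0, 1.386, -0.21], TCP at [0.231, -0.527, 0.205] pointing down, gripper open.
Joint ranges: [-2.91, 2.91], [-0.94, 2.29], [0.18, 2.7], [-1.29, 4.43], [0.17, 2.64], [-3, 3]. Speed limits (rad/s): [2.57, 2.57, 3.14, 3.14, 3.14, 3.14].

### API

Orientations are given as a unit quaternion [w, x, y, z].
In Python, from bench import manip, viewer, read_clock, read_joint_positions, read_joint_vel, read_tau, read_eef_pos, read_eef_rot, read_wrist_force, read_wrist_torque, read_opening gives the robot as it stands. The module is installed in compiled form; this text tells all that it offers. Calls block until the motion is done:
- manip.reach(position, orientation): joint-space move of the TCP to a pose.
- manip.line_to(position, attitude=None, max_speed=0.15, contact_N=None): straight line of the TCP; attitude=None keeps the orientation; max_speed is the mean speed in m/s. With contact_N (N) it stops when the force on the tool has changed by that much, and returns True; else False.
- manip.set_joints(angles): joint-space move.
- manip.grip(opening): finger opening in m; the grip force is fixed at half the most; returns when the fingers have stopped.
- manip.pause(seconds).
- manip.inverse_kinematics(position, orientation): joint angles nearest the present ones, or None.
- viewer.camera(name): name is "scene" or "top" or "wrist"; returns (picture, depth): 400x640x3 uint8, red, green, blue; 400x640 float32, m along the optical axis (not along the pixel's ray), 0 where there is no reading.
- viewer.get_calibration(name): a dict with "fx", "fy", "cx", "cy" (pixels), "view" (4x4, takes a point from world to camera coordinates); the wrist camera has in their place "hand_eye" (4x4, takes a point from camera to tool coordinates, whose origin is the TCP and whose axes are the tool frame's). Camera axes: x right, y up, looking along -z (the intrinsics and any distortion apply to the point x, -y, -z); pixel columns grow to the right and rows downward; lengths in m; the calibration is good to about 2 mm. A picture is of the moment at which its call begins: read the wrist's pose just before it. get_calibration takes no time and is no camera call.
A pose or a line that the arm cannot do raises manip.Unreachable and nothing moves.
- manip.job_done(): hands the job in, once; it reports no verdict.
Readings, each from a call of its own:
- read_clock(): time.
- read_joint_positions(): joint angles.
- read_joint_vel(): joint speeds.
- read_tau(): joint torques, N m.
- read_eef_pos(): TCP position.
- read_eef_rot(): TCP orientation.
- read_wrist_force(): force on the tool from outside, world axes, zero at the start.
- read_wrist_torque(): the same for the moment, N m.
- read_opening(): finger opening in m.
Only numpy, scipy, OpenCV 4.12 (cv2) and the standard library are available. Lean on these libraries where they do the work, as an engineer would, in place of code of your own. Each camera call takes 0.05 s, during which the arm holds its last target. There are 200 camera calls.

### The job

The next measuring run goes through the setting pieces backwards: move the ring gauge, the bushing, the gauge block and the vee block from their blue cradles on the aluminium rail to the empty grey rack, one to a bay, in the reverse order. The piece that stands at the left end of the rail, as you see it from the robot, goes into the bay at the right end of the rack, the second from the left into the second bay from the right, and so on, whatever the order they stand in. Set each piece down gently and flat, the same way up as before, in the middle of its bay, and let go of it.

Things in the scene. Friction and masses are not known exactly. Their poses are not given: they have to be found in the camera images.
- ring_mid (a point): Setting ring gauge: a flat light-grey steel ring lying flat, 58 mm outside diameter, 25 mm bore, 18 mm high, about 0.2 kg, any yaw. This point is its centre, half-way up, z axis up. At the start it stands in its own cradle, its underside 13 mm above the bench.
- bushing_mid (a point): Bushing: a small plain bronze tube standing on end, 22 mm outside diameter, 21 mm high. This point is its centre, half-way up, z axis up. At the start it stands in its own cradle, its underside 13 mm above the bench.
- block_mid (a point): Gauge block: a small bare steel block standing on its long narrow side, 9 mm along its x axis (grasp across this), 30 mm along its y axis, 20 mm high. This point is its centre, half-way up, z axis up. At the start it stands in its own cradle, its underside 13 mm above the bench.
- vee_mid (a point): Vee block: a black block with a 90 degree vee in its top, 92 mm along its x axis, 34 mm along its y axis (grasp across this, in its middle), 52 mm high, about 0.2 kg. This point is its centre, half-way up, z axis up. At the start it stands in its own cradle, its underside 13 mm above the bench.
- ring_cradle: Fixed blue cradle plate, 110 x 74 x 8 mm (x, y, z), on the aluminium rail, with a round recess of 61 mm, 3 mm deep, in which the ring gauge stands at the start. Origin: centre of its underside; its top is 16 mm above the bench. The cradles stand on the rail in any order; this one never moves, so it keeps the place that its piece had in the row.
- bushing_cradle: Fixed blue cradle plate, 110 x 74 x 8 mm (x, y, z), on the aluminium rail, with a round recess of 25 mm, 3 mm deep, in which the bushing stands at the start. Origin: centre of its underside; its top is 16 mm above the bench. The cradles stand on the rail in any order; this one never moves, so it keeps the place that its piece had in the row.
- block_cradle: Fixed blue cradle plate, 110 x 74 x 8 mm (x, y, z), on the aluminium rail, with a rectangular recess of 12 x 33 mm (x, y), 3 mm deep, in which the gauge block stands at the start. Origin: centre of its underside; its top is 16 mm above the bench. The cradles stand on the rail in any order; this one never moves, so it keeps the place that its piece had in the row.
- vee_cradle: Fixed blue cradle plate, 110 x 74 x 8 mm (x, y, z), on the aluminium rail, with a rectangular recess of 95 x 37 mm (x, y), 3 mm deep, in which the vee block stands at the start. Origin: centre of its underside; its top is 16 mm above the bench. The cradles stand on the rail in any order; this one never moves, so it keeps the place that its piece had in the row.
- rail: Fixed aluminium plate, 130 x 344 x 8 mm (x, y, z), that carries the four blue cradles in a row along its y axis, centred at y = +120, +40, -40, -120 mm, x = 0. Origin: centre of its underside, on the bench. +y is the left end as seen from the robot (yaw within 0.25 rad). It may stand to the left or to the right of the bay rack.
- bay_rack: Fixed grey rack plate, 130 x 330 mm, with black ribs, empty at the start: four equal open bays in a row along its y axis, centred at y = +120, +40, -40, -120 mm, x = 0, each 76 mm (y) by 121 mm (x) inside, a thin dark ring drawn round its middle. Bay floor 8 mm above the bench; ribs and edges 4 mm wide stand 5 mm above the floor. Origin: centre of its underside, on the bench. +y is the left end as seen from the robot (yaw within 0.25 rad).
Things that resemble listed ones, but are neither listed nor needed, are in the scene too. What is shaped like the part that bears vee_mid but white is not meant.

How it is judged:
By the outcome, as a careful person would: the job done as asked, in the order asked, and still so for the second after the job is handed in, with the robot touching nothing.
It also fails if it takes over 99 s, if anything falls off the work surface, if the arm or the gripper's body presses on something with over 40 N, if the wrist force passes 120 N, or if a joint passes its speed limit or range.

## Working session

There is one attempt and no reset: what is moved stays moved. The work goes in short steps, each a Python script; the robot and the scene stay as the last script left them, time stands still between calls to the robot, and variables do not carry over. Pictures are saved under pics/ and viewed, about 12 in all and at most 16, crops included, and the job is handed in when it is done.

```bash
mkdir -p pics; ls
python3 - <<'E'
from bench import *
import cv2,numpy as np
for n in("top","scene"):
    im,d=viewer.camera(n); np.savez(n+".npz",im=im,d=d)
    cv2.imwrite(f"pics/{n}1.png",im[:,:,::-1]); print(n,viewer.get_calibration(n))
print(viewer.get_calibration("wrist"),read_eef_rot(),read_clock())
E
```

```text
pics
top {'fx': 455.3949583024852, 'fy': 455.3949583024852, 'cx': 323.1169937034726, 'cy': 193.39595894806828, 'view': array([[-0.01666877, -0.99982342,  0.00867631, -0.00393042],
       [ 0.99024816, -0.0153075 ,  0.13847116, -0.50548137],
       [-0.1383139 ,  0.01089985,  0.99032846, -1.28215128],
       [ 0.        ,  0.        ,  0.        ,  1.        ]])}
scene {'fx': 465.5318439724373, 'fy': 465.5318439724373, 'cx': 324.5411559786238, 'cy': 197.05074453941836, 'view': array([[ 0.59744214, -0.80160968, -0.02201862, -0.29284375],
       [ 0.50264139,  0.35294335,  0.78916578, -0.28738479],
       [-0.6248316 , -0.48254836,  0.61378543, -1.36739038],
       [ 0.        ,  0.        ,  0.        ,  1.        ]])}
{'fx': 291.69600358031937, 'fy': 291.69600358031937, 'cx': 319.7526660176292, 'cy': 196.33851469426793, 'hand_eye': array([[ 9.99999695e-01,  2.34849370e-05, -7.80797609e-04,
        -4.66053916e-04],
       [-7.45590205e-04,  3.26846366e-01, -9.45077191e-01,
        -1.67597755e-01],
       [ 2.33005783e-04,  9.45077485e-01,  3.26846283e-01,
         8.39256990e-02],
       [ 0.00000000e+00,  0.00000000e+00,  0.00000000e+00,
         1.00000000e+00]])} [ 0.5922901  -0.59143419  0.38734191 -0.38647675] 0.1
```

View pics/top1.png

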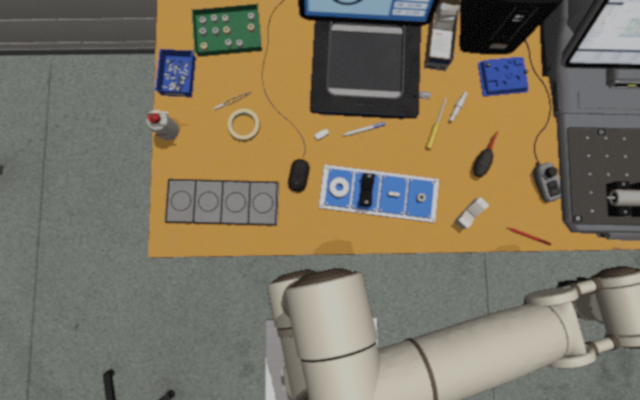

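View pics/scene1.png

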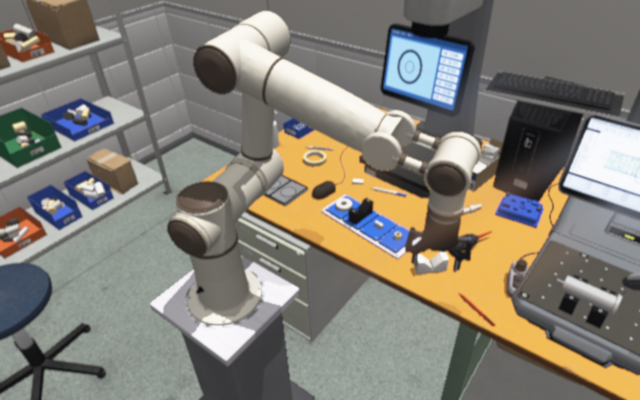

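The top view shows the grey rack on the left (cols 166–278, rows 180–224) and the rail to its right (cols 320–438, rows 167–220). From left to right the rail carries the ring (339,187), vee (367,190), block (394,195) and bushing (421,198). The white vee at (472,213) is the decoy.

```bash
cat > h.py <<'E'
from bench import *
import cv2,numpy as np
from scipy.spatial.transform import Rotation as R
def quat(a):  # tool down, jaw (tool x) along world yaw a
    c,s=np.cos(a),np.sin(a)
    q=R.from_matrix(np.array([[c,0,-s],[s,0,c],[0,-1,0]])).as_quat()
    return q[[3,0,1,2]]
def c2w(n,rec=None):
    if n!="wrist": return np.linalg.inv(viewer.get_calibration(n)["view"])
    p,q=rec; T=np.eye(4); T[:3,:3]=R.from_quat(np.array(q)[[1,2,3,0]]).as_matrix(); T[:3,3]=p
    return T@viewer.get_calibration(n)["hand_eye"]
def px2w(n,uv,z,rec=None):  # pixels -> world points on plane z
    k=viewer.get_calibration(n); T=c2w(n,rec); uv=np.atleast_2d(np.float64(uv))
    d=np.c_[(uv[:,0]-k["cx"])/k["fx"],-(uv[:,1]-k["cy"])/k["fy"],-np.ones(len(uv))]@T[:3,:3].T
    return T[:3,3]+d*((z-T[2,3])/d[:,2])[:,None]
def w2px(n,P,rec=None):
    k=viewer.get_calibration(n); T=np.linalg.inv(c2w(n,rec)); P=np.atleast_2d(P)
    c=P@T[:3,:3].T+T[:3,3]
    return np.c_[k["cx"]-k["fx"]*c[:,0]/c[:,2],k["cy"]+k["fy"]*c[:,1]/c[:,2]]
def cloud(n,d,rec=None):  # world xyz per pixel
    k=viewer.get_calibration(n); T=c2w(n,rec); v,u=np.mgrid[:400,:640]
    P=np.stack([(u-k["cx"])/k["fx"]*d,-(v-k["cy"])/k["fy"]*d,-d],-1)
    return P@T[:3,:3].T+T[:3,3]
def snap(name):
    rec=(read_eef_pos(),read_eef_rot()); im,d=viewer.camera("wrist")
    np.savez(name+".npz",im=im,d=d,p=rec[0],q=rec[1]); cv2.imwrite(f"pics/{name}.png",im[:,:,::-1]); return im,d,rec
def load(name):
    z=np.load(name+".npz"); return z["im"],z["d"],(z["p"],z["q"])
E
python3 - <<'E'
from h import *
np.set_printoptions(precision=4,suppress=True)
z=np.load("top.npz")
print("rack",px2w("top",[[167,180],[279,182],[278,225],[166,224]],.013))
print("rail",px2w("top",[[324,166],[438,178],[434,220],[320,210]],.008))
print("pcs",px2w("top",[[339,187],[367,190],[394,195],[421,198]],.02))
q=read_eef_rot();print(R.from_quat(np.array(q)[[1,2,3,0]]).as_matrix())
for p,a in (((.45,-.05,.3),0),((.45,-.05,.3),-1.57),((.4,.3,.3),0),((.4,.3,.3),-1.57)):
  print(p,a,manip.inverse_kinematics(p,quat(a)))
E
```

```text
rack [[0.5554 0.4468 0.013 ]
 [0.5444 0.1173 0.013 ]
 [0.4176 0.1206 0.013 ]
 [0.4257 0.4457 0.013 ]]
rail [[ 0.5915 -0.0164  0.008 ]
 [ 0.5501 -0.3547  0.008 ]
 [ 0.4253 -0.3365  0.008 ]
 [ 0.46   -0.0024  0.008 ]]
pcs [[ 0.5257 -0.0591  0.02  ]
 [ 0.5155 -0.141   0.02  ]
 [ 0.4995 -0.2197  0.02  ]
 [ 0.4894 -0.2985  0.02  ]]
[[ 0.4012 -0.0004  0.916 ]
 [-0.916   0.0017  0.4012]
 [-0.0017 -1.      0.0003]]
(0.45, -0.05, 0.3) 0 [-0.3787 -0.2167  1.7782 -0.      1.5801 -0.3787]
(0.45, -0.05, 0.3) -1.57 [-0.3787 -0.2167  1.7782 -0.      1.5801  1.1913]
(0.4, 0.3, 0.3) 0 [ 0.4013 -0.0868  1.6629 -0.      1.5655  0.4013]
(0.4, 0.3, 0.3) -1.57 [ 0.4013 -0.0868  1.6629 -0.      1.5655  1.9713]
```

Run:
```python
from h import *
manip.reach([.45,-.18,.2],quat(-1.45)); manip.pause(.2); snap("rail")
manip.reach([.42,.28,.2],quat(-1.55)); manip.pause(.2); snap("rack"); print(read_clock())
```

```text
3.8
```

View pics/rail.png

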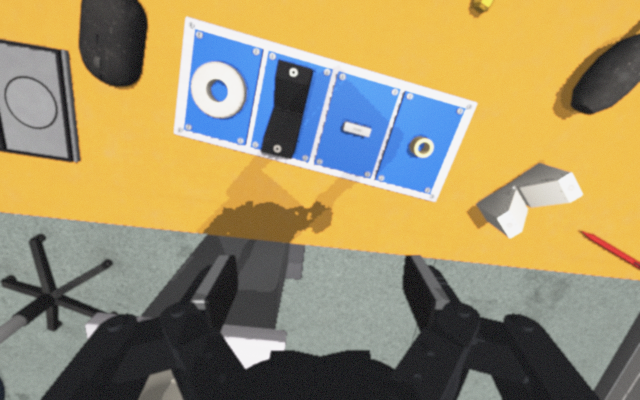

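View pics/rack.png

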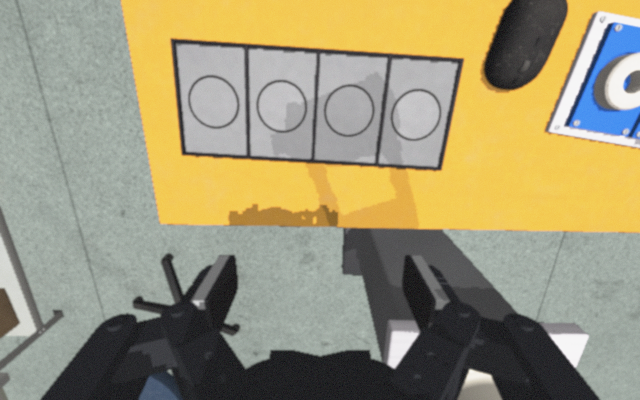

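The rail view gives its corners at about (188,16), (477,102), (435,200) and (175,134). The pieces are the ring (218,90), vee (288,110), block (357,129) and bushing (422,147). The rack view gives rack corners at about (172,40), (462,59), (440,170) and (183,154), with all bays empty.

```bash
cat > fit.py <<'E'
from h import *
np.set_printoptions(precision=4,suppress=True)
def row(cs,ys=(.12,.04,-.04,-.12)):  # fit centres -> origin, yaw, residual
    cs=np.array(cs)[:,:2]; m=cs.mean(0); y=np.array(ys); d=(y[:,None]*(cs-m)).sum(0)
    s=np.linalg.norm(d)/(y@y); th=np.arctan2(-d[0],d[1]); ey=np.array([-np.sin(th),np.cos(th)])
    return m,th,s,cs-(m+y[:,None]*ey)
if __name__=="__main__":
    im,d,rec=load("rail"); hsv=cv2.cvtColor(im,cv2.COLOR_RGB2HSV)
    b=((hsv[...,0]>95)&(hsv[...,0]<125)&(hsv[...,1]>130)).astype(np.uint8); b[240:]=0
    cen=[]
    for c in sorted((c for c in cv2.findContours(b,0,2)[0] if cv2.contourArea(c)>1500),key=lambda c:c[:,0,0].mean()):
        w=px2w("wrist",c[:,0]+0.0,.016,rec)[:,:2]; r=cv2.minAreaRect((w*1000).astype(np.float32)); print(r); cen.append(np.array(r[0])/1000)
    if len(cen)==4: print("rail",row(cen))
    im,d,rec=load("rack"); g=cv2.GaussianBlur(im,(0,0),1).max(2)
    cs=[]
    for u,v in ((213,102),(281,106),(349,110),(416,114)):
        # darkest point along rays round the ring
        pts=[]
        for a in np.linspace(0,2*np.pi,72,endpoint=False):
            rr=np.arange(18,31,.25); p=cv2.remap(g.astype(np.float32),(u+rr*np.cos(a)).astype(np.float32)[None],(v+rr*np.sin(a)).astype(np.float32)[None],1)[0]
            i=np.argmin(p); pts.append((u+rr[i]*np.cos(a),v+rr[i]*np.sin(a)))
        w=px2w("wrist",pts,.008,rec)[:,:2]
        (c,ax,_)=cv2.fitEllipseAMS((w*1000).astype(np.float32)); print(c,ax); cs.append(np.array(c)/1000)
    print("rack",row(cs))
    co=px2w("wrist",[[172,40],[462,59],[440,170],[183,154]],.013,rec); print(co.mean(0),np.linalg.norm(np.diff(co,axis=0),axis=1))
    # pieces
    im,d,rec=load("rail"); P=cloud("wrist",d,rec)
    print("pieces px", px2w("wrist",[[218,89]],.031,rec),px2w("wrist",[[357,129]],.033,rec),px2w("wrist",[[423,147]],.034,rec))
    print("depth z:",[P[v,u] for u,v in((240,92),(357,129),(290,130),(400,120),(330,150),(480,220))])
E
python3 fit.py
```

```text
((524.864013671875, -59.53761291503906), (72.63377380371094, 107.36438751220703), 81.81907653808594)
((513.8339233398438, -137.7527313232422), (70.8784408569336, 106.84474182128906), 81.84681701660156)
((502.38763427734375, -215.87680053710938), (71.63883972167969, 107.1419677734375), 81.94988250732422)
((491.293701171875, -294.2874755859375), (73.0406265258789, 106.88047790527344), 81.86530303955078)
rail (array([ 0.5081, -0.1769]), np.float64(-0.1423849843481116), np.float64(0.9879649087520285), array([[-0.0003, -0.0015],
       [ 0.0001, -0.0005],
       [-0.    ,  0.0006],
       [ 0.0002,  0.0014]]))
(494.3070373535156, 405.7581481933594) (57.037376403808594, 57.23942184448242)
(491.00836181640625, 326.11474609375) (56.94814682006836, 57.22397232055664)
(487.7524719238281, 246.35330200195312) (57.06120300292969, 57.341392517089844)
(484.29681396484375, 165.17930603027344) (55.381813049316406, 62.394813537597656)
rack (array([0.4893, 0.2859]), np.float64(-0.041506583623390776), np.float64(1.0027360943361445), array([[-0.    ,  0.    ],
       [ 0.    ,  0.0003],
       [ 0.0001,  0.0005],
       [-0.0001, -0.0008]]))
[0.489  0.2859 0.013 ] [0.3182 0.1262 0.3181]
pieces px [[ 0.5265 -0.0605  0.031 ]] [[ 0.5027 -0.2165  0.033 ]] [[ 0.4919 -0.2945  0.034 ]]
depth z: [array([ 0.5262, -0.0838,  0.0294]), array([ 0.5026, -0.2167,  0.0315]), array([ 0.4947, -0.1433,  0.05  ]), array([ 0.5173, -0.2674,  0.0148]), array([ 0.4724, -0.1905,  0.014 ]), array([ 0.3988, -0.4087, -0.0006])]
```

Run:
```python
from h import *
np.set_printoptions(precision=4,suppress=True,linewidth=150)
im,d,rec=load("rail"); P=cloud("wrist",d,rec)
th=-.142;ex=np.array([np.cos(th),np.sin(th)]);ey=np.array([-np.sin(th),np.cos(th)])
c=np.array([.5138,-.1375])
q=P[...,:2]-c; X=q@ex; Y=q@ey; m=(abs(Y)<.03)&(abs(X)<.055)&(P[...,2]>.02)&(P[...,2]<.1)
print("vee extent",np.percentile(X[m],[1,99]),np.percentile(Y[m],[1,99]))
for x in np.arange(-.05,.051,.005):
    s=m&(abs(X-x)<.0025)&(abs(Y)<.012); print(round(x*1000),s.sum(),np.median(P[...,2][s]) if s.any() else None)
```

```text
vee extent [-0.0452  0.0447] [-0.017   0.0167]
-50 0 None
-45 82 0.06303080877644307
-40 106 0.06306896691780631
-35 108 0.06304626641409247
-30 125 0.06215020522085263
-25 125 0.057617103146727244
-20 123 0.052937844645804866
-15 122 0.04748140515089169
-10 116 0.04263646402246132
-5 113 0.03783576372243008
0 100 0.027612595989513683
5 103 0.03854071377730328
10 110 0.04368380339530972
15 112 0.04862843753027268
20 122 0.05369966146962976
25 130 0.05859124460088683
30 136 0.06279394675297201
35 139 0.06324310974882241
40 142 0.06332099049600995
45 85 0.06307173951393485
50 0 None
```

```bash
cat > job.py <<'E'
from h import *
np.set_printoptions(precision=4,suppress=True)
def near(name,xy,top,a,r,hz=None,z_tol=.006):
    """hover, measure piece top centre near xy with the wrist camera"""
    manip.reach([xy[0],xy[1],hz or top+.085],quat(a)); manip.pause(.15)
    im,d,rec=snap(name); P=cloud("wrist",d,rec)
    m=((P[...,2]>top-z_tol)&(P[...,2]<top+.006)&(np.linalg.norm(P[...,:2]-xy,axis=2)<r)&(d>0)).astype(np.uint8)
    cs=cv2.findContours(m,0,2)[0]; c=max(cs,key=cv2.contourArea)
    w=px2w("wrist",c[:,0],top,rec)[:,:2]; q=cv2.minAreaRect((w*1000).astype(np.float32))
    print(name,"rect",q,"circle",cv2.minEnclosingCircle((w*1000).astype(np.float32)),"z",np.median(P[...,2][m>0]),"clk",read_clock())
    return np.array(q[0])/1000
def pick(xy,a,z,op):
    manip.grip(op); manip.reach([xy[0],xy[1],.11],quat(a))
    manip.line_to([xy[0],xy[1],z+.012],max_speed=.12)
    hit=manip.line_to([xy[0],xy[1],z],max_speed=.04,contact_N=6)
    manip.grip(0); print("pick hit",hit,"z",read_eef_pos()[2],"open",read_opening())
    p=read_eef_pos(); manip.line_to([p[0],p[1],p[2]+.03],max_speed=.08); manip.line_to([p[0],p[1],.15],max_speed=.2)
    print("lifted open",read_opening(),"F",read_wrist_force(),"clk",read_clock()); return p[2]
def place(xy,a,z,op):
    manip.reach([xy[0],xy[1],.15],quat(a)); manip.line_to([xy[0],xy[1],z+.010],max_speed=.15)
    hit=manip.line_to([xy[0],xy[1],z-.002],max_speed=.025,contact_N=3)
    zz=read_eef_pos()[2]; manip.pause(.2); manip.grip(op); manip.pause(.1)
    print("place hit",hit,"dz",zz-z,"open",read_opening())
    manip.line_to([xy[0],xy[1],.05],max_speed=.08); manip.line_to([xy[0],xy[1],.15],max_speed=.2); print("clk",read_clock())
TH,RM=-.142,np.array([.5081,-.1769]); TK,KM=-.0415,np.array([.4893,.2859])
def at(m,th,y): return m+y*np.array([-np.sin(th),np.cos(th)])
slot=lambda y: at(RM,TH,y)
bay=lambda y: at(KM,TK,y)
E
python3 - <<'E'
from job import *
near("ringn",slot(.12),.031,TH,.04)
E
```

```text
ringn rect ((524.986083984375, -56.972862243652344), (56.70563888549805, 56.77613067626953), 81.85980987548828) circle ((524.8088989257812, -56.9471321105957), 28.869108200073242) z 0.029489578729411325 clk 5.8167
```

View pics/ringn.png

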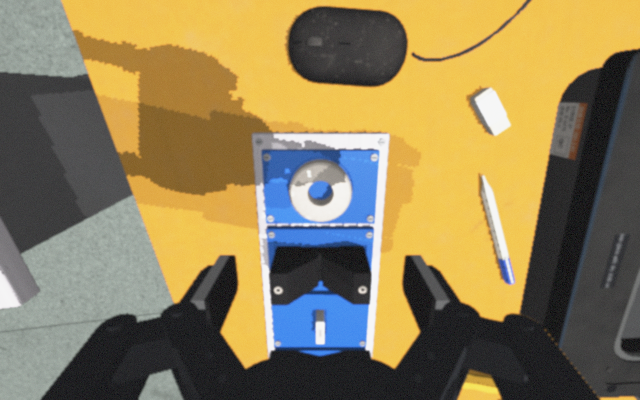

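The ring is at (320,190), right where the model predicts it. The vee is behind it at (320,275), clear of the finger path.

Run:
```python
from job import *
xy=np.array([.525,-.0572])
z=pick(xy,TH,.013,.074)
place(bay(-.12),TK,z-.005,.072)
near("ringp",bay(-.12),.026,TK,.045)
```

```text
pick hit False z 0.012995792185952044 open 0.00019765345324866982
lifted open -0.0002403835920513071 F [-0.0324 -0.5986 -0.8916] clk 9.55
place hit False dz -0.002081544275491832 open 0.07206680973828307
clk 14.4583Traceback (most recent call last):
  File "<stdin>", line 5, in <module>
  File "job.py", line 8, in near
    cs=cv2.findContours(m,0,2)[0]; c=max(cs,key=cv2.contourArea)
                                     ~~~^^^^^^^^^^^^^^^^^^^^^^^^
ValueError: max() iterable argument is empty
```

View pics/ringp.png

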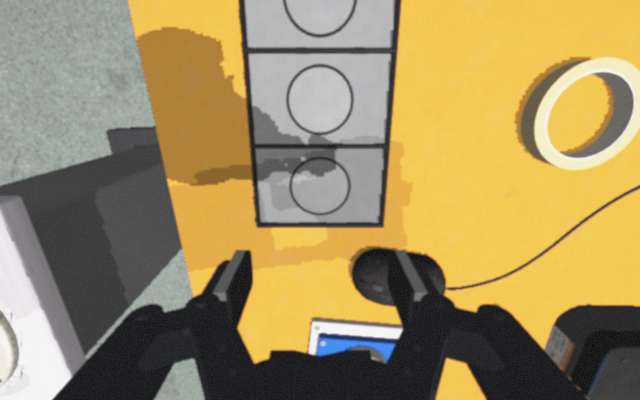

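The bay is still empty at (320,185), so the grasp missed. I'll look at the ring again.

Run:
```python
from job import *
near("ringn2",slot(.12),.031,TH,.05)
```

```text
ringn2 rect ((524.7608642578125, -56.76018142700195), (56.79378890991211, 56.774444580078125), 81.98631286621094) circle ((524.8661499023438, -56.96413803100586), 28.83542251586914) z 0.02952245171324097 clk 16.05
```

View pics/ringn2.png

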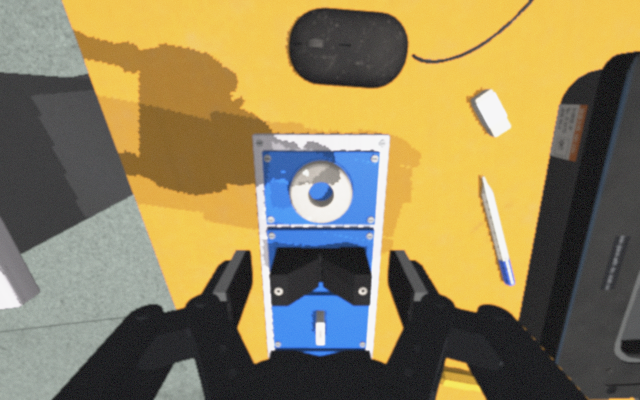

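The ring hasn't moved and the jaws closed over the top of it. In this image the pad spacing puts the finger tips about 38 mm behind the nominal TCP. I'll check the true finger length by closing the gripper and gently touching bare bench.

Run:
```python
from job import *
p=np.array([.46,.04])
manip.reach([*p,.10],quat(TH)); manip.grip(.0); im,d,rec=snap("shut")
T=np.linalg.inv(viewer.get_calibration("wrist")["hand_eye"])
k=viewer.get_calibration("wrist");v,u=np.mgrid[:400,:640]
P=np.stack([(u-k["cx"])/k["fx"]*d,-(v-k["cy"])/k["fy"]*d,-d],-1)
H=viewer.get_calibration("wrist")["hand_eye"];Q=P@H[:3,:3].T+H[:3,3]
m=(d>.03)&(abs(Q[...,0])<.03)&(Q[...,1]<.05)
print("max tool-y of fingers shut",np.percentile(Q[...,1][m],[50,95,99,100]), "bench z", np.median(cloud("wrist",d,rec)[150:190,300:340,2]))
manip.line_to([*p,.03],max_speed=.1)
f0=read_wrist_force();hit=manip.line_to([*p,-.03],max_speed=.02,contact_N=4); print(hit,read_eef_pos(),read_wrist_force()-f0,read_clock())
manip.line_to([*p,.10],max_speed=.15); print(read_opening())
```

```text
max tool-y of fingers shut [-0.0937 -0.0489 -0.0345 -0.0274] bench z -0.0013194541608374244
True [ 0.46    0.04   -0.0264] [-1.0818 -0.3022  2.8734] 20.6667
-3.4945062694859875e-05
```

View pics/shut.png

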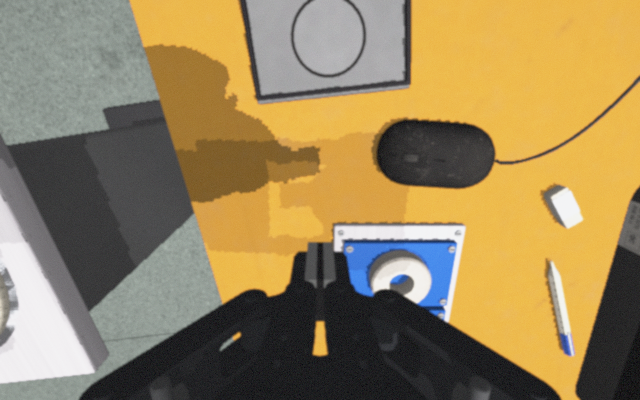

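With the fingers shut, contact came at a reported z of −0.0264, and the depth image agrees at −0.027. The fingers really end 26.4 mm short of the reported TCP, so I'll apply that offset and stop if a grasp comes up empty.

```bash
sed -i 's/^def pick(xy,a,z,op):/OFF=.0264  # true finger end lies this far behind the reported TCP\ndef pick(xy,a,z,op,w):\n    z-=OFF/; s/    p=read_eef_pos(); manip.line_to(\[p\[0\]/    if abs(read_opening()-w)>.004: raise SystemExit("bad grasp, stopped")\n&/' job.py
python3 - <<'E'
from job import *
z=pick(np.array([.525,-.0572]),TH,.013,.074,.058)
if abs(read_opening()-.058)<.004:
    place(bay(-.12),TK,z-.005,.072)
    near("ringp2",bay(-.12),.026,TK,.045)
E
```

```text
pick hit False z -0.012586999461259185 open 0.05476659535055326
lifted open 0.05455039680200304 F [-0.5314 -0.3363 -3.0109] clk 26.1
place hit True dz 9.95640394018879e-06 open 0.07217168866258343
clk 30.925
ringp2 rect ((483.6915588378906, 166.546875), (56.86415100097656, 56.93442153930664), 87.57091522216797) circle ((483.62579345703125, 166.2818603515625), 28.81298065185547) z 0.024511880215489112 clk 31.4083
```

View pics/ringp2.png

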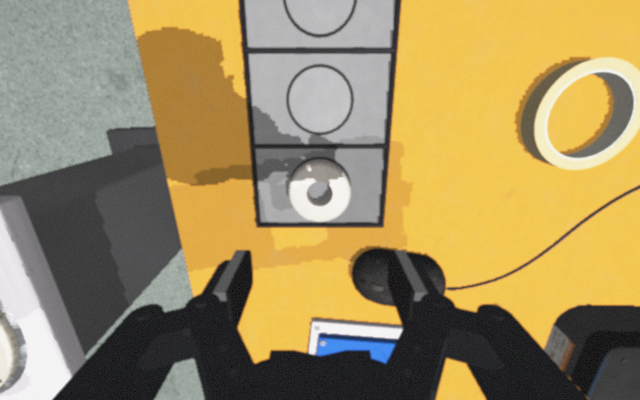

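The ring sits in the middle of the right-hand bay at (319,190), and contact came at the expected height. The vee is next.

Run:
```python
from job import *
h=np.pi/2
z=pick(slot(.04),TH-h,.018,.052,.033)
place(bay(-.04),TK-h,z-.005,.044)
near("veep",bay(-.04)-[.0,0],.060,TK-h,.06,.16)
```

```text
pick hit False z -0.00797153192758785 open 0.03274315276804569
lifted open 0.032917431826877425 F [-0.7598 -0.4119 -2.1446] clk 36.0167
place hit True dz -3.292579008585053e-05 open 0.04412166037032034
clk 41.225
veep rect ((523.5567016601562, 245.00732421875), (33.30073547363281, 20.245412826538086), 87.62896728515625) circle ((524.4846801757812, 244.94580078125), 18.71973419189453) z 0.0578058811293142 clk 41.675
```

View pics/veep.png

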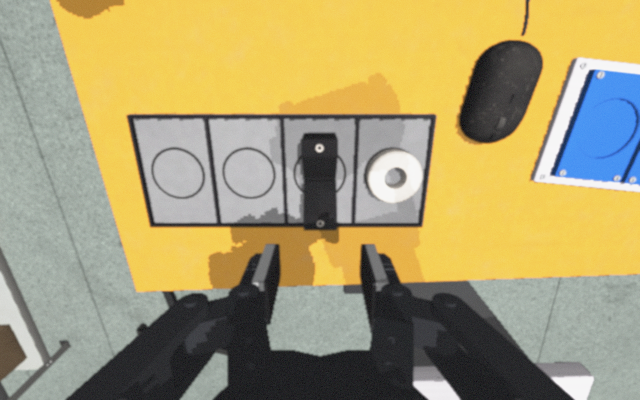

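The vee stands square in the second bay from the right (320,180). Its far end measures 533.7 mm, which matches the expected value. The block and then the bushing are next.

Run:
```python
from job import *
z=pick(slot(-.04),TH,.018,.035,.009)
place(bay(.04),TK,z-.005,.03)
z=pick(slot(-.12)*.6+np.array([.4919,-.2945])*.4,TH,.018,.045,.0215)
place(bay(.12),TK,z-.005,.04)
manip.reach([.42,.28,.2],quat(-1.55)); manip.pause(.2); snap("all"); print(read_clock())
im,d,rec=load("all"); P=cloud("wrist",d,rec)
for n,y,top in(("block",.04,.028),("bush",.12,.029),("ring",-.12,.026),("vee",-.04,.060)):
    c=bay(y); m=((P[...,2]>top-.007)&(P[...,2]<top+.006)&(np.linalg.norm(P[...,:2]-c,axis=2)<.055)).astype(np.uint8)
    pts=np.argwhere(m)[:,::-1]
    w=px2w("wrist",pts,top,rec)[:,:2]; print(n,c*1000,cv2.minAreaRect((w*1000).astype(np.float32)),np.median(P[...,2][m>0]))
cv2.imwrite("pics/allc.png",cv2.resize(im[20:190,150:490,::-1],None,fx=2.3,fy=2.3,interpolation=2))
```

```text
pick hit False z -0.008013346638122434 open 0.00735290863498295
lifted open 0.00716859377363664 F [ 0.4415  0.2669 -1.0666] clk 47.1083
place hit True dz 1.4387298842812729e-05 open 0.03021913264190589
clk 52.925
pick hit False z -0.00794108688815326 open 0.019505093809086896
lifted open 0.01995920542428237 F [ 0.1402  0.8214 -1.1723] clk 58.6083
place hit True dz 2.1030032336551846e-05 open 0.03985810843597505
clk 64.9417
66.425
block [490.9595 325.8656] ((490.636474609375, 325.4967041015625), (29.892791748046875, 9.022517204284668), 87.56852722167969) 0.02661220633550182
bush [494.2786 405.7967] ((494.0243225097656, 404.0957336425781), (21.972803115844727, 21.414012908935547), 84.79774475097656) 0.027330155333984862
ring [484.3214 166.0033] ((484.0711975097656, 166.79049682617188), (55.6712532043457, 57.769962310791016), 1.2462658882141113) 0.024476755911071735
vee [487.6405 245.9344] ((487.5822448730469, 246.81106567382812), (33.94704055786133, 91.149169921875), 88.10367584228516) 0.05787424166541877
```

View pics/allc.png

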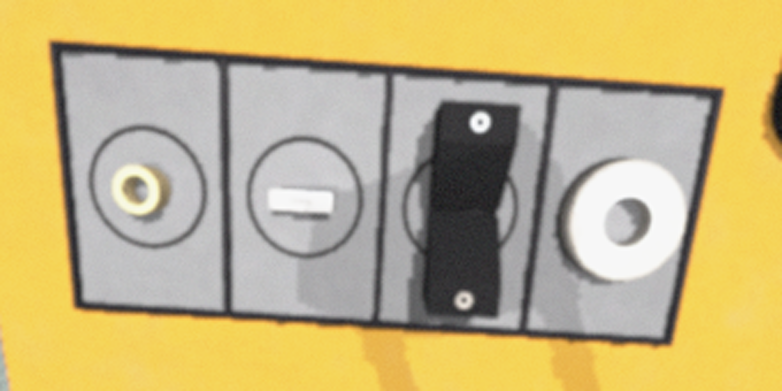

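All four pieces stand in their bays: bushing (140,188), block (300,200), vee (468,210) and ring (627,220) in the crop. Each is within about 2 mm of its bay centre and at the right height, and the gripper is clear, so I'm handing in.

Run:
```python
from bench import *
manip.job_done(); print(read_clock())
```

```text
the job is handed in; nothing more can be done
the job is handed in; nothing more can be done
```

All four pieces are now in the rack in reverse order, and I handed the job in at about 66 s of the 99 s allowed. On the rail they stood, left to right, ring, vee, block, bushing. In the rack, left to right, they now stand bushing, block, vee, ring.

- **Final check:** the wrist camera puts every piece within about 2 mm of its bay centre, with its top at the expected height. The bushing is furthest off, 1.7 mm in y. Each set-down touched the floor within 0.1 mm of the expected height, and the gripper was clear of everything before I handed in.
- **First ring grasp missed:** the fingers closed above the ring without moving it. A touch on the bench and the depth image both showed that the fingers end about 26 mm short of the reported TCP. I corrected for that, and every later grasp held.
- **Readings that disagreed slightly:** the finger opening read 1 to 3 mm less than each piece's width. The wrist-camera depth read about 1.5 mm low.

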